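Draw the tray onto the bench pad and load the chilled plate by its overhang

ROBOT

A 6-joint arm with a two-finger parallel gripper is mounted at the origin on the work surface. World frame = base frame: x ahead of the robot, y to its left, z up, the work surface at z = 0. Lengths are in mm, angles in rad, forces in N, time in s.
With the tool pointing down it reaches from about 350 to 775 mm from the base axis. Payload 7.3 kg.
Tool frame: the origin (TCP) lies midway between the tips of the shut fingers; the grasp point (between the pads) lies 19 mm behind it (grip_depth is the distance from the TCP to the grasp point, in mm); z points along the fingers, y is the direction in which the jaws open and shut (so a half turn about z gives the same grasp; the last joint's range is limited). The gripper opens to 92 mm and grips with 3 to 60 N. Pads are 19 mm wide; open, the fingers measure 130 mm over their backs; the gripper's body (75 mm by 190 mm) begins 47 mm behind the grasp point.
Start: joints at [1.114, 0.342, 1.524, -0, 1.275, -0.146], TCP at [160.541, 499.871, 226.741] pointing down, gripper open.
Joint ranges: [-2.53, 2.53], [-0.77, 2.02], [0.04, 2.7], [-1, 4.14], [0.28, 2.66], [-3.11, 3.11]. Speed limits (rad/s): [2.57, 2.57, 3.14, 3.14, 3.14, 3.14].

INTERFACE

Orientations are given as [roll, pitch, yaw] about the fixed x, y, z axes, in that order (R = Rz(yaw) Ry(pitch) Rx(roll)).
In Python, from plant import get_obs, capture, close_job, spot_in, silhouettes, mark_of, grip_depth gives the robot as it stands.
- The arm moves only by the tool servo_tool, never from a script. Its arguments are lists of equal length, an entry for each row: "slide": the shift along the tool's x, y, z normalised to -1 to 1, where 1 is 20 cm, a list of three; "rot": the turn, a rotation vector about the tool's x, y, z normalised to -1 to 1, where 1 is pi rad, a list of three; "claw": the finger opening in mm, from 0 to 91.8. A call has 1 to 5 rows; each row is the pose to reach, as a shift and turn from the pose commanded when the call began, along the tool's axes at that moment, turning the shorter way round; what a row does not reach only later rows make up. A row lasts 1/8 s, in which the tool goes at most 62.5 mm and 10.7 degrees, less where a joint would pass 70% of its speed; a pose out of reach is approached as far as the arm can. A call with a number of a shift or a turn outside -1 to 1 is refused whole. A call with a gripper value outside its range is refused whole. The fingers move at their own pace and stop on an object; the grip force is fixed at half the most. Time passes only in rows, so rows that repeat a pose let the fingers close. It gives the time, the measured TCP pose, the force and the opening at its end, in the units of the state.
- get_obs(): the state, without advancing time (a new reading comes with each control period).
- capture(name): name is "side" or "top" or "wrist"; returns a dict with "frame" (400x640x3 uint8, red, green, blue), "depth" (400x640 float32, mm along the optical axis (not along the pixel's ray), 0 where there is no reading), "vertical_fov" (degrees; the focal length in pixels is half the picture's height over the tangent of half this angle, whatever the lens; pixels are square), "cx", "cy" (the principal point, pixels), "position" and "rotation" of the camera in the world. Camera axes: x right, y down, z forward; pixel columns grow to the right and rows downward; lengths in mm; the calibration is good to about 2 mm. A picture is of the moment at which its call begins.
- close_job(): hands the job in, once; it reports no verdict.
Trained networks look in the newest picture that a camera, given by its name, has taken for a name from the list of things; names that differ only in an ending like _2 or _b are one class to them, and where a whole thing is asked for, a point or a joint stands for the part that bears it (a point fixed in the world has none). Each returns a list of dicts, best first, with "confidence" (0 to 1); they miss things now and then, are a little off and sometimes report something else, mostly with a low value. They report only what shows in the picture. A call takes as long as a camera call. They do not tell look-alikes from the thing itself.
- spot_in(query, camera): "box" ([left, top, right, bottom] in pixels, round what is visible of it).
- silhouettes(query, camera): "pixels" (400x640 bool, what is visible of it) and "box" ([left, top, right, bottom] in pixels, round what is visible of it).
- mark_of(query, camera): "xy" ([column, row] in pixels: a listed point, or the origin of a listed thing).
The state is a dict: "time": time; "joint_positions": joint angles; "dq": joint speeds; "tau": joint torques, N m; "tool_pos": TCP position; "tcp_rot": TCP orientation; "contact_force": force on the tool from outside, world axes, zero at the start; "moment": the same for the moment, N m; "grip_width": finger opening in mm.
Only numpy, scipy, OpenCV 4.12 (cv2) and the standard library are available. Lean on these libraries where they do the work, as an engineer would, in place of code of your own. Each camera call takes 0.05 s, during which the arm holds its last target. There are 200 camera calls.

TASK

First draw the grey tray along the bench towards the robot (a finger hooked behind its far wall will do it) until all of it is on the blue bench pad; do not lift or tip it. Then slide the thin orange plate across the chiller, without lifting it, until about a third of its length sticks out over the chiller's side edge that faces the pad, let it rest there, and pick it up by the overhanging end. Lower it right down into the tray before letting go, so that it lies flat on the tray's floor, and leave the other things on the bench where they are.

Things in the scene. Friction and masses are not known exactly. Their poses are not given: they have to be found in the camera images.
- plate_center (a point): centre (half-way up) of the orange plate of aluminium, 60 mm (its x) by 140 mm (its y) by 5 mm thick (its z, up), about 0.08 to 0.15 kg. It lies flat on the chiller's deck, its length roughly along the chiller's y.
- plate: the same orange plate; this origin is the centre of its underside, same axes.
- chiller: bench chiller, a fixed flat-topped block 240 mm (x) by 240 mm (y) by 65 mm high, white with a flat dark metal deck as its top; origin at the centre of its underside on the bench, z up. It stands on the left (+y) or the right (-y) of the robot, and the pad on the other side; all its deck edges are open (no rim). The side edge that faces the pad is the one at 120 mm along its -y axis if it stands on the left, along its +y axis if it stands on the right.
- pad: flat blue bench pad with a pale border, 200 mm (x) by 290 mm (y), under 1 mm thick, fixed to the bench, level with it for sliding; origin at its centre, its -x side towards the robot.
- tray: loose grey open tray, 140 mm (x) by 210 mm (y) by 25 mm high, walls 5 mm and floor 5 mm thick, about 0.3 to 0.45 kg; origin at the centre of its underside, z up. It starts beyond the pad's middle, its far (+x) part off the pad; its far wall's outer face is 70 mm along its +x axis. It slides freely on the bench and turns if pulled off-centre.
- jar: a small lidded jar (38 mm across, 45 mm tall) standing on the chiller's deck along its far (+x) side; bystander, leave it where it is; origin at the centre of its underside
- bottle: a clear bottle (60 mm across, 130 mm tall) at the back in the middle; bystander, leave it where it is; origin at the centre of its underside
- timer: a low white timer (60 x 75 x 20 mm) in the middle, nearer than the bottle; bystander, leave it where it is; origin at the centre of its underside
- tipbox: a blue pipette-tip box with a clear top (85 x 120 x 60 mm), far left; bystander, leave it where it is; origin at the centre of its underside
- reagent: an amber jar (70 mm across, 90 mm tall), far right; bystander, leave it where it is; origin at the centre of its underside
Things that resemble listed ones, but are neither listed nor needed, are in the scene too. What is meant by the plate is not pink or white, and is the larger of those in its own colour.

How it is judged:
By the outcome, as a careful person would: the job done as asked, in the order asked, and still so for the second after the job is handed in, with the robot touching nothing.
It also fails if it takes over 69 s, if anything falls off the work surface, if the arm or the gripper's body presses on something with over 40 N, if the wrist force passes 120 N, or if a joint passes its speed limit or range.

## Working session

There is one attempt and no reset: what is moved stays moved. The work goes in short steps, Python scripts to look and compute and a tool call to move; the robot and the scene stay as the last step left them, time stands still between calls to the robot, and variables do not carry over. Pictures are saved under pics/ and viewed, about 8 in all and at most 12, crops included, and the job is handed in when it is done.

Besides the shell and the picture viewer there is one more tool, called after "Emit:" by a JSON object that holds its "method" and its "body". servo_tool: Moves the arm, as the interface text tells. Scaled input: -1 to 1 covers 20 cm each way for a shift and pi rad each way for a turn. Its arguments: {"type":"object","properties":{"slide":{"type":"array","items":{"type":"array","items":{"type":"number"}}},"rot":{"type":"array","items":{"type":"array","items":{"type":"number"}}},"claw":{"type":"array","items":{"type":"number"}}},"required":["slide","rot","claw"]}

```bash
ls; mkdir -p pics; cat > h.py <<'E'
import numpy as np, cv2
from plant import *
def cam(n):
    c=capture(n); c['f']=200/np.tan(np.radians(c['vertical_fov'])/2); return c
def pts(c,mask=None):
    d=c['depth']; v,u=np.nonzero((d>0) if mask is None else (mask&(d>0)))
    z=d[v,u]; p=np.stack([(u-c['cx'])/c['f']*z,(v-c['cy'])/c['f']*z,z],1)
    return p@np.array(c['rotation']).T+np.array(c['position']),u,v
def save(n,c): cv2.imwrite(f'pics/{n}.png',c['frame'][...,::-1])
E
python3 - <<'E'
from h import *
o=get_obs();print(o)
for n in ['top','side']:
    c=cam(n);save(n+'0',c);print(n,c['position'],np.round(c['rotation'],3).tolist(),c['f'],c['cx'],c['cy'])
    for q in ['plate','chiller','pad','tray','jar','bottle','timer','tipbox','reagent']:
        for s in silhouettes(q,n)[:3]:
            p,u,v=pts(c,s['pixels'])
            if len(p)<5: continue
            zt=np.percentile(p[:,2],90); t=p[abs(p[:,2]-zt)<6]
            r=cv2.minAreaRect(t[:,:2].astype(np.float32))
            print(n,q,round(s['confidence'],2),s['box'],'zt',round(zt,1),'rect',np.round(r[0],1),np.round(r[1],1),round(r[2],1))
E
```

```text
pics
{'time': 0.0, 'joint_positions': array([ 1.11398254e+00,  3.42732287e-01,  1.52501978e+00,  1.29914000e-05,
        1.27545465e+00, -1.46049691e-01]), 'dq': array([ 0.00119678, -0.00068823,  0.0007991 ,  0.0008741 ,  0.00028787,
       -0.00057481]), 'tau': array([-1.80172092e-04, -4.31245673e+01, -2.44222605e+01,  7.17851752e-02,
        5.59513690e-02, -1.25742054e-04]), 'tool_pos': array([160.34773423, 499.46633594, 226.03906805]), 'tcp_rot': array([-3.13999758e+00, -2.47186617e-04,  2.83082457e+00]), 'contact_force': array([-0.06631399,  0.46688463, -0.41848641]), 'moment': array([ 0.0698075 , -0.01490112,  0.00494914]), 'grip_width': 91.86708584425718}
top [ 312.918304     13.95741306 1388.38873116] [-3.019, -0.01, -1.6] 378.89209989201794 321.677758678828 196.79734697085843Traceback (most recent call last):
  File "<stdin>", line 7, in <module>
  File "h.py", line 8, in pts
    return p@np.array(c['rotation']).T+np.array(c['position']),u,v
           ~~~~~~~~~~~~~~~~~~~~~~~~~~~^~~~~~~~~~~~~~~~~~~~~~~~
ValueError: operands could not be broadcast together with shapes (634,) (3,)
```

Rotation is roll-pitch-yaw.

```bash
sed -i "s/c\['f'\]=200/c['rotation']=Rotation.from_euler('xyz',c['rotation']).as_matrix(); c['f']=200/; 1a from scipy.spatial.transform import Rotation" h.py
cat > look.py <<'E'
from h import *
import sys
def look(n,qs,tag=None,k=3):
    c=cam(n)
    if tag: save(tag,c)
    for q in qs:
        for s in silhouettes(q,n)[:k]:
            p,u,v=pts(c,s['pixels'])
            if len(p)<5: continue
            zt=np.percentile(p[:,2],90); t=p[abs(p[:,2]-zt)<6]
            r=cv2.minAreaRect(t[:,:2].astype(np.float32))
            print(n,q,round(s['confidence'],2),np.round(s['box']),'zt',round(zt,1),'rect',np.round(r[0],1),np.round(r[1],1),round(r[2],1),'rgb',c['frame'][s['pixels']].mean(0).round())
    return c
E
python3 - <<'E'
from look import *
for n in ['top','side']: look(n,['plate','chiller','pad','tray','jar','bottle','timer','tipbox','reagent'],n+'0')
E
```

```text
top plate 0.92 [240. 185. 280. 209.] zt 73.5 rect [477.5 222.2] [140.3  60.2] 76.1 rgb [177.  71.  11.]
top plate 0.79 [192. 141. 216. 162.] zt 7.0 rect [669.  428.5] [95.2 42.3] 50.0 rgb [170.  84.  90.]
top plate 0.76 [303. 200. 325. 215.] zt 7.0 rect [447.9  25.9] [91.1 38.9] 65.1 rgb [181.  85.  27.]
top chiller 0.92 [215. 163. 288. 237.] zt 68.6 rect [474.5 238.6] [240.1 240.5] 87.6 rgb [60. 53. 46.]
top pad 0.78 [341. 174. 420. 229.] zt 4.7 rect [ 461.4 -222. ] [291.9 198.6] 87.6 rgb [ 67.  98. 126.]
top tray 0.72 [352. 153. 412. 195.] zt 21.3 rect [ 559.8 -226.5] [141.4 210.8] 0.6 rgb [119. 114. 102.]
top jar 0.53 [262. 169. 268. 182.] zt 113.0 rect [556.1 185.4] [32.6 28.9] 27.3 rgb [153. 143. 120.]
top bottle 0.62 [319. 124. 336. 148.] zt 128.3 rect [703.9 -29.9] [24.  27.1] 89.0 rgb [107.  99.  82.]
top timer 0.67 [313. 168. 332. 184.] zt 24.3 rect [563.   -2.7] [69.8 56.4] 88.6 rgb [133. 127. 106.]
top tipbox 0.87 [158. 170. 198. 200.] zt 63.2 rect [533.8 511.3] [116.2  80.1] 81.7 rgb [100. 100.  99.]
top reagent 0.89 [452. 162. 476. 182.] zt 92.8 rect [ 557.6 -518.1] [57.
[... 686 characters left out ...]
 247.] zt 110.7 rect [557.4 191.9] [32.9 33.3] 23.1 rgb [168. 160. 141.]
side jar 0.52 [291. 200. 312. 222.] zt 22.1 rect [565.    3.2] [76.7 56.5] 89.7 rgb [171. 164. 144.]
side bottle 0.71 [248. 170. 267. 210.] zt 118.1 rect [701.6 -21.5] [26.1 12.8] 28.6 rgb [152. 142. 123.]
side timer 0.73 [290. 196. 311. 219.] zt 21.9 rect [564.7   2.9] [59.2 77.8] 0.9 rgb [171. 163. 143.]
side tipbox 0.91 [259. 325. 313. 388.] zt 61.6 rect [537.  517.3] [118.2  81.9] 81.4 rgb [145. 148. 155.]
side reagent 0.77 [310.  97. 324. 124.] zt 89.3 rect [ 558.2 -513.8] [57.5 56. ] 72.4 rgb [151. 132. 110.]
side reagent 0.33 [305. 235. 342. 273.] zt 71.9 rect [479.6 227.1] [141.5  61. ] 75.9 rgb [234.  92.   2.]
```

View pics/top0.png

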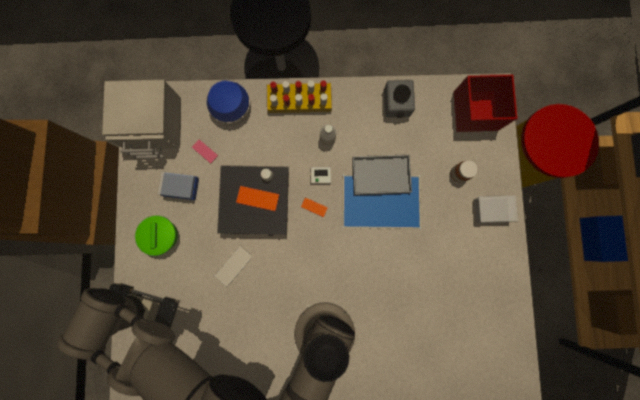

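View pics/side0.png

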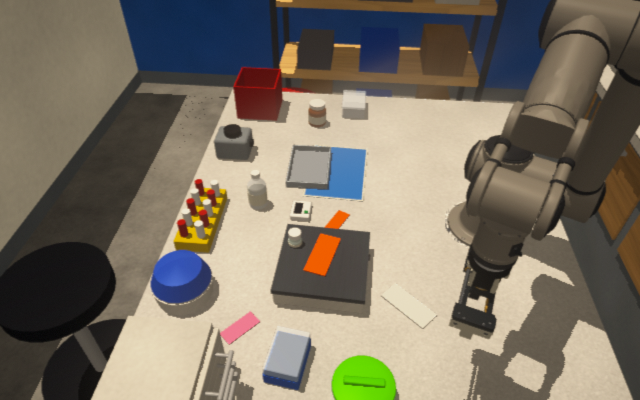

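The top view shows the target plate on the chiller (about 258,198). The smaller orange plate at (314,207) and the pink and white ones are look-alikes. The tray is at (381,175) on the far edge of the pad. The two views agree and the sizes match.

I'll pull the tray with both open fingers behind its far wall, so it doesn't turn.

```bash
cat > go.py <<'E'
# python3 go.py x y z [yaw_of_tool_y deg]: remaining shift in tool axes/normalised from the measured pose
from h import *
import sys
a=[float(x) for x in sys.argv[1:]]
o=get_obs(); R=Rotation.from_euler('xyz',o['tcp_rot'])
print('slide',np.round(R.inv().apply(np.array(a[:3])-o['tool_pos'])/200,4),'at',o['tool_pos'].round(1),'F',o['contact_force'].round(1),'t',round(o['time'],2),'q6',o['joint_positions'][5].round(2))
if len(a)>3:
    t=Rotation.from_euler('xyz',[np.pi,0,np.pi+np.radians(a[3])])
    print('rot',np.round((R.inv()*t).as_rotvec()/np.pi,4))
E
python3 go.py 655 -226 226 -2.4
```

```text
slide [-3.4638 -2.6994  0.0036] at [160.5 499.9 226.7] F [ 0.3  0.7 -0.3] t 1.1 q6 -0.15
rot [ 0.      0.     -0.0856]
```

Emit:
{"method": "servo_tool", "body": {"slide": [[-0.86,-0.68,0],[-0.86,-0.68,0],[-0.86,-0.68,0],[-0.86,-0.68,0],[-0.86,-0.68,0]], "rot": [[0,0,-0.0856],[0,0,-0.0856],[0,0,-0.0856],[0,0,-0.0856],[0,0,-0.0856]], "claw": [91.8,91.8,91.8,91.8,91.8]}}

```text
time: 1.72
tool_pos: [283.9, 316.2, 227.0]
tcp_rot: [3.141, 0.001, 3.096]
contact_force: [0.2, 0.2, -0.3]
grip_width: 91.6
```

```bash
python3 go.py 655 -226 226 -2.4
```

```text
slide [-1.9778 -2.6229  0.0058] at [283.9 316.2 227. ] F [ 0.2  0.2 -0.3] t 1.73 q6 -0.87
rot [ 0.      0.0002 -0.0013]
```

Emit:
{"method": "servo_tool", "body": {"slide": [[-0.66,-0.875,0],[-0.66,-0.875,0],[-0.66,-0.875,0],[-0.66,-0.875,0],[-0.66,-0.875,0]], "rot": [[0,0,0],[0,0,0],[0,0,0],[0,0,0],[0,0,0]], "claw": [91.8,91.8,91.8,91.8,91.8]}}

```text
time: 2.35
tool_pos: [408.2, 136.7, 226.6]
tcp_rot: [3.141, 0.0, 3.097]
contact_force: [0.2, -0.3, -0.7]
grip_width: 91.5
```

Emit:
{"method": "servo_tool", "body": {"slide": [[-0.66,-0.875,0],[-0.66,-0.875,0],[-0.66,-0.875,0],[-0.66,-0.875,0],[-0.66,-0.875,0]], "rot": [[0,0,0],[0,0,0],[0,0,0],[0,0,0],[0,0,0]], "claw": [91.8,91.8,91.8,91.8,91.8]}}

```text
time: 2.98
tool_pos: [532.6, -42.8, 226.1]
tcp_rot: [3.141, -0.001, 3.099]
contact_force: [-0.2, 1.0, 0.1]
grip_width: 91.6
```

Emit:
{"method": "servo_tool", "body": {"slide": [[-0.66,-0.875,0],[-0.66,-0.875,0],[-0.66,-0.875,0],[-0.66,-0.875,0],[-0.66,-0.875,0]], "rot": [[0,0,0],[0,0,0],[0,0,0],[0,0,0],[0,0,0]], "claw": [91.8,91.8,91.8,91.8,91.8]}}

```text
time: 3.6
tool_pos: [657.0, -222.3, 225.4]
tcp_rot: [3.14, -0.001, 3.1]
contact_force: [-0.7, 0.6, -0.4]
grip_width: 91.5
```

```bash
python3 go.py 655 -226 10 -2.4
```

```text
slide [ 0.0077 -0.02    1.0772] at [ 657.  -222.3  225.4] F [-0.7  0.6 -0.4] t 3.6 q6 -1.97
rot [ 0.0004 -0.0004  0.    ]
```

Emit:
{"method": "servo_tool", "body": {"slide": [[0,-0.02,0.3],[0,-0.02,0.6],[0,-0.02,0.85],[0,-0.02,1.0],[0,-0.02,1.0]], "rot": [[0,0,0],[0,0,0],[0,0,0],[0,0,0],[0,0,0]], "claw": [91.8,91.8,91.8,91.8,91.8]}}

```text
time: 4.22
tool_pos: [654.5, -223.5, 24.5]
tcp_rot: [3.139, -0.006, 3.102]
contact_force: [1.2, -0.0, 0.9]
grip_width: 91.8
```

Emit:
{"method": "servo_tool", "body": {"slide": [[0,0,0.04],[0,0,0.075],[0,0,0.075]], "rot": [[0,0,0],[0,0,0],[0,0,0]], "claw": [91.8,91.8,91.8]}}

```text
time: 4.6
tool_pos: [656.2, -227.2, 12.0]
tcp_rot: [3.142, 0.0, 3.1]
contact_force: [-0.3, 0.3, -0.2]
grip_width: 91.7
```

Emit:
{"method": "servo_tool", "body": {"slide": [[0.02,0,0],[0.04,0,0],[0.06,0,0],[0.08,0,0],[0.1,0,0]], "rot": [[0,0,0],[0,0,0],[0,0,0],[0,0,0],[0,0,0]], "claw": [91.8,91.8,91.8,91.8,91.8]}}

```text
time: 5.22
tool_pos: [636.4, -226.7, 12.0]
tcp_rot: [-3.141, 0.001, 3.1]
contact_force: [1.4, -1.3, -0.1]
grip_width: 91.6
```

Emit:
{"method": "servo_tool", "body": {"slide": [[0.025,0,0],[0.05,0,0],[0.075,0,0],[0.1,0,0],[0.125,0,0]], "rot": [[0,0,0],[0,0,0],[0,0,0],[0,0,0],[0,0,0]], "claw": [91.8,91.8,91.8,91.8,91.8]}}

```text
time: 5.85
tool_pos: [611.2, -225.5, 11.9]
tcp_rot: [-3.142, 0.001, 3.1]
contact_force: [3.6, 0.4, 2.7]
grip_width: 92.0
```

Emit:
{"method": "servo_tool", "body": {"slide": [[0.03,0,0],[0.06,0,0],[0.09,0,0],[0.12,0,0],[0.15,0,0]], "rot": [[0,0,0],[0,0,0],[0,0,0],[0,0,0],[0,0,0]], "claw": [91.8,91.8,91.8,91.8,91.8]}}

```text
time: 6.48
tool_pos: [581.0, -224.2, 11.8]
tcp_rot: [3.142, 0.0, 3.1]
contact_force: [3.8, 0.1, 2.8]
grip_width: 92.0
```

Emit:
{"method": "servo_tool", "body": {"slide": [[0.03,0,0],[0.06,0,0],[0.09,0,0],[0.11,0,0],[0.12,0,0]], "rot": [[0,0,0],[0,0,0],[0,0,0],[0,0,0],[0,0,0]], "claw": [91.8,91.8,91.8,91.8,91.8]}}

```text
time: 7.1
tool_pos: [556.9, -223.1, 11.6]
tcp_rot: [3.141, -0.0, 3.1]
contact_force: [3.1, 0.2, 1.4]
grip_width: 91.8
```

```bash
python3 - <<'E'
from look import *
for n in ['top','side']: look(n,['pad','tray'],n+'1',1)
E
```

```text
top pad 0.68 [260. 170. 273. 181.] zt 112.9 rect [556.9 185.8] [30.1 32.1] 28.1 rgb [154. 144. 121.]
top tray 0.7 [351. 177. 411. 216.] zt 26.4 rect [ 465.8 -214.4] [235.8  58.2] 64.6 rgb [78. 75. 67.]
side pad 0.9 [302. 147. 367. 204.] zt 3.1 rect [ 460.9 -222. ] [300.1 200.8] 87.5 rgb [101. 134. 165.]
side tray 0.86 [310. 149. 356. 193.] zt 20.9 rect [ 475.8 -215.5] [219.3 139.2] 87.5 rgb [115. 111. 103.]
```

Emit:
{"method": "servo_tool", "body": {"slide": [[0.025,0,0],[0.045,0,0],[0.065,0,0],[0.075,0,0],[0.075,0,0]], "rot": [[0,0,0],[0,0,0],[0,0,0],[0,0,0],[0,0,0]], "claw": [91.8,91.8,91.8,91.8,91.8]}}

```text
time: 8.02
tool_pos: [541.9, -222.5, 11.7]
tcp_rot: [3.141, -0.001, 3.1]
contact_force: [-0.3, 0.2, 0.0]
grip_width: 91.8
```

Emit:
{"method": "servo_tool", "body": {"slide": [[-0.05,0,0],[-0.08,0,0],[-0.08,0,-0.25],[-0.08,0,-0.55],[-0.08,0,-0.7]], "rot": [[0,0,0],[0,0,0],[0,0,0],[0,0,0],[0,0,0]], "claw": [91.8,91.8,91.8,91.8,0]}}

```text
time: 8.65
tool_pos: [559.8, -223.8, 155.3]
tcp_rot: [-3.139, 0.004, 3.1]
contact_force: [0.1, 0.7, -0.1]
grip_width: 85.9
```

```bash
python3 - <<'E'
from look import *
look('top',['tray','plate','chiller'],'top2',1);look('side',['tray','pad'],'side2',1)
E
python3 go.py 480 215 180 -14
```

```text
top tray 0.16 [235. 186. 276. 209.] zt 73.5 rect [477.  222.5] [138.8  59.3] 76.0 rgb [194.  78.   9.]
top plate 0.84 [191. 138. 221. 163.] zt 7.3 rect [666.6 428.3] [96.1 43.4] 48.0 rgb [181.  94.  99.]
top chiller 0.88 [216. 165. 289. 232.] zt 68.8 rect [474.2 239. ] [239.5 240.2] 87.5 rgb [63. 56. 49.]
side tray 0.74 [316. 145. 362. 193.] zt 21.2 rect [ 460.9 -213.1] [222.1 139.7] 87.5 rgb [110. 106.  99.]
side pad 0.57 [302. 146. 369. 205.] zt 3.1 rect [ 463.6 -219.5] [299.9 199.9] 87.7 rgb [116. 142. 168.]
slide [ 0.4796  2.1709 -0.1457] at [ 557.6 -222.8  149.9] F [-0.4  0.  -0. ] t 9.0 q6 -2.04
rot [ 0.0004 -0.001   0.0645]
```

Tray at about (461,-217), turned -2.5°, well within the pad (463,-220, same angle). Next, the plate. I'll push it from its +y end with two fingers, jaws across its width.

Emit:
{"method": "servo_tool", "body": {"slide": [[0.15,0.9,-0.2],[0.15,0.9,-0.2],[0.15,0.9,-0.2],[0.15,0.9,-0.2],[0.15,0.9,-0.2]], "rot": [[0,0,0.28],[0,0,0.28],[0,0,0.28],[0,0,0.28],[0,0,0.28]], "claw": [20,20,20,20,20]}}

```text
time: 9.62
tool_pos: [535.4, -40.8, 190.8]
tcp_rot: [-3.14, -0.001, 2.217]
contact_force: [0.1, 0.2, -0.7]
grip_width: 20.4
```

```bash
python3 go.py 502 319 180 -104
```

```text
slide [1.5368 0.95   0.0552] at [535.4 -40.8 190.8] F [ 0.1  0.2 -0.7] t 9.62 q6 -0.86
rot [-0.0005 -0.0003  0.2834]
```

Emit:
{"method": "servo_tool", "body": {"slide": [[0.77,0.475,0],[0.77,0.475,0],[0.77,0.475,0],[0.77,0.475,0],[0.77,0.475,0]], "rot": [[0,0,0],[0,0,0],[0,0,0],[0,0,0],[0,0,0]], "claw": [20,20,20,20,20]}}

```text
time: 10.25
tool_pos: [518.1, 137.7, 190.8]
tcp_rot: [-3.14, -0.001, 2.221]
contact_force: [-0.8, -0.7, 1.1]
grip_width: 20.0
```

Emit:
{"method": "servo_tool", "body": {"slide": [[0.77,0.475,0],[0.77,0.475,0],[0.77,0.475,0],[0.77,0.475,0],[0.77,0.475,0]], "rot": [[0,0,0.2834],[0,0,0.2834],[0,0,0.2834],[0,0,0.2834],[0,0,0.2834]], "claw": [20,20,20,20,20]}}

```text
time: 10.88
tool_pos: [501.4, 317.5, 190.9]
tcp_rot: [-3.141, 0.001, 1.323]
contact_force: [-0.8, -0.5, -0.2]
grip_width: 20.2
```

```bash
python3 go.py 502 319 67 -104
```

```text
slide [0.0087 0.0016 0.6194] at [501.4 317.5 190.9] F [-0.8 -0.5 -0.2] t 10.88 q6 0.68
rot [-0.0003  0.0003 -0.001 ]
```

Emit:
{"method": "servo_tool", "body": {"slide": [[0.01,0,0.25],[0.01,0,0.45],[0.01,0,0.57],[0.01,0,0.57],[0.01,0,0.57]], "rot": [[0,0,0],[0,0,0],[0,0,0],[0,0,0],[0,0,0]], "claw": [20,20,20,20,20]}}

```text
time: 11.5
tool_pos: [502.7, 319.4, 78.7]
tcp_rot: [3.14, -0.001, 1.328]
contact_force: [-0.2, -0.2, 0.5]
grip_width: 20.4
```

Emit:
{"method": "servo_tool", "body": {"slide": [[0,0,0.03],[0,0,0.048],[0,0,0.048]], "rot": [[0,0,0],[0,0,0],[0,0,0]], "claw": [20,20,20]}}

```text
time: 11.88
tool_pos: [501.3, 320.0, 68.1]
tcp_rot: [-3.141, 0.0, 1.33]
contact_force: [0.5, -0.5, 1.0]
grip_width: 19.9
```

```bash
python3 go.py 469 222 67 -92.4
```

```text
slide [-0.5146 -0.0401  0.0055] at [501.3 320.   68.1] F [ 0.5 -0.5  1. ] t 11.88 q6 0.68
rot [-0.      0.     -0.0633]
```

Emit:
{"method": "servo_tool", "body": {"slide": [[-0.025,0,0.006],[-0.05,0,0.006],[-0.075,0,0.006],[-0.1,0,0.006],[-0.125,0,0.006]], "rot": [[0,0,0],[0,0,0],[0,0,0],[0,0,0],[0,0,0]], "claw": [20,20,20,20,20]}}

```text
time: 12.5
tool_pos: [495.5, 295.5, 67.0]
tcp_rot: [3.141, -0.0, 1.33]
contact_force: [0.5, 0.5, -0.5]
grip_width: 20.1
```

Emit:
{"method": "servo_tool", "body": {"slide": [[-0.025,-0.002,0],[-0.05,-0.004,0],[-0.075,-0.006,0],[-0.1,-0.008,0],[-0.125,-0.01,0]], "rot": [[0,0,-0.004],[0,0,-0.008],[0,0,-0.012],[0,0,-0.016],[0,0,-0.02]], "claw": [20,20,20,20,20]}}

```text
time: 13.12
tool_pos: [487.5, 271.7, 67.0]
tcp_rot: [3.141, -0.0, 1.393]
contact_force: [-0.6, 1.2, 0.7]
grip_width: 20.4
```

```bash
python3 - <<'E'
from look import *
look('side',['plate','chiller'],'side3',3)
E
python3 go.py 469 222 67 -92.4
```

```text
side plate 0.68 [223. 313. 262. 344.] zt 5.7 rect [669.7 430.7] [95.4 43.8] 48.2 rgb [245. 140. 161.]
side plate 0.64 [382. 284. 436. 328.] zt 7.1 rect [245.7 324.6] [ 62.3 141.6] 46.5 rgb [192. 183. 162.]
side plate 0.47 [340. 148. 367. 204.] zt 3.2 rect [ 405.  -219.2] [ 84.9 294.3] 4.4 rgb [112. 150. 184.]
side chiller 0.62 [269. 225. 370. 312.] zt 66.7 rect [475.9 241.7] [243.6 240.4] 87.4 rgb [78. 73. 66.]
slide [-0.2603 -0.0468 -0.0004] at [487.4 271.6  66.9] F [ 0.5 -0.1 -0. ] t 13.28 q6 0.55
rot [-0.0001  0.0001 -0.0435]
```

```bash
cat > pl.py <<'E'
from h import *
import sys
def plate(n,zlo,zhi,box=None,tag=None):
    c=cam(n); 
    if tag: save(tag,c)
    h=cv2.cvtColor(c['frame'],cv2.COLOR_RGB2HSV)
    p,u,v=pts(c,(h[...,0]<14)&(h[...,1]>180)&(h[...,2]>90))
    k=(p[:,2]>zlo)&(p[:,2]<zhi)&(p[:,0]<650)&(abs(p[:,1])<420); p=p[k]
    r=cv2.minAreaRect(p[:,:2].astype(np.float32))
    print(n,len(p),'z',np.percentile(p[:,2],[5,50,95]).round(1),np.round(r[0],1),np.round(r[1],1),round(r[2],1))
if __name__=='__main__':
    for n in sys.argv[3].split(','): plate(n,float(sys.argv[1]),float(sys.argv[2]),tag=n+sys.argv[4])
E
python3 pl.py 55 85 top,side 4
```

```text
top 626 z [65.  69.9 74.2] [471.1 184.7] [127.4  61.9] 80.2
side 52 z [65.5 69.4 72. ] [471.1 196.9] [136.4  50.9] 80.2
```

View pics/side4.png

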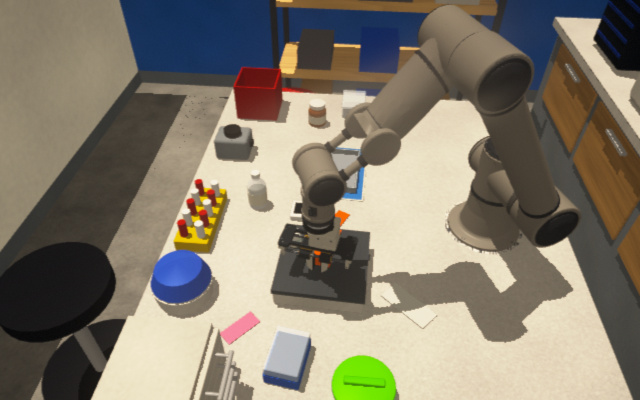

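The side view shows the gripper behind the plate on the deck at (318,258). The top fit gives the plate at about (472,191) and 80°, so it is following the tool. I'll push on for the rest of the distance.

Emit:
{"method": "servo_tool", "body": {"slide": [[-0.025,-0.003,0],[-0.05,-0.007,0],[-0.075,-0.011,0],[-0.1,-0.016,0],[-0.125,-0.021,0]], "rot": [[0,0,-0.005],[0,0,-0.01],[0,0,-0.014],[0,0,-0.018],[0,0,-0.022]], "claw": [20,20,20,20,20]}}

```text
time: 14.0
tool_pos: [478.9, 247.7, 66.9]
tcp_rot: [-3.142, -0.0, 1.462]
contact_force: [0.3, 0.7, -0.5]
grip_width: 20.2
```

Emit:
{"method": "servo_tool", "body": {"slide": [[-0.025,-0.003,0],[-0.05,-0.006,0],[-0.075,-0.009,0],[-0.095,-0.012,0],[-0.105,-0.014,0]], "rot": [[0,0,-0.005],[0,0,-0.01],[0,0,-0.015],[0,0,-0.02],[0,0,-0.021]], "claw": [20,20,20,20,20]}}

```text
time: 14.62
tool_pos: [473.9, 227.3, 66.9]
tcp_rot: [3.142, -0.0, 1.528]
contact_force: [0.1, 0.7, 0.0]
grip_width: 19.7
```

```bash
python3 pl.py 55 85 top 5;python3 go.py 469 225 67 -92.4
```

```text
top 593 z [65.3 69.7 74.5] [469.4 139.1] [120.1  60.6] 88.5
slide [-0.0119 -0.024  -0.0002] at [473.9 227.2  67. ] F [ 0.2 -0.4  0.8] t 14.68 q6 0.34
rot [ 0.      0.     -0.0003]
```

Emit:
{"method": "servo_tool", "body": {"slide": [[-0.01,0,0],[-0.018,0,0],[-0.018,0,0]], "rot": [[0,0,0],[0,0,0],[0,0,0]], "claw": [20,20,20]}}

```text
time: 15.05
tool_pos: [473.8, 223.8, 66.9]
tcp_rot: [3.142, 0.0, 1.528]
contact_force: [-0.6, -0.2, -0.6]
grip_width: 20.2
```

Emit:
{"method": "servo_tool", "body": {"slide": [[0.06,0,0],[0.1,0,0],[0.1,0,-0.25],[0.1,0,-0.5],[0.1,0,-0.6]], "rot": [[0,0,0],[0,0,0],[0,0,0],[0,0,0],[0,0,0]], "claw": [20,20,20,50,91.8]}}

```text
time: 15.68
tool_pos: [475.7, 245.0, 190.1]
tcp_rot: [3.137, -0.002, 1.528]
contact_force: [0.0, -0.2, -0.4]
grip_width: 35.5
```

Emit:
{"method": "servo_tool", "body": {"slide": [[0.5,0,0],[0.6,0,0],[0.6,0,0]], "rot": [[0,0,0],[0,0,0],[0,0,0]], "claw": [91.8,91.8,91.8]}}

```text
time: 16.05
tool_pos: [478.9, 367.8, 186.4]
tcp_rot: [-3.142, -0.001, 1.532]
contact_force: [0.1, -0.2, -1.3]
grip_width: 65.3
```

```bash
python3 pl.py 55 85 top,side 6; python3 - <<'E'
from look import *
look('top',['tray','pad','chiller','jar'],None,1)
E
```

```text
top 685 z [65.1 70.2 74.6] [469.2 144.4] [137.8  60.5] 88.3
side 81 z [66.3 69.4 71.8] [477.1 208.1] [17.8 54.6] 88.0
top tray 0.94 [351. 181. 410. 221.] zt 22.7 rect [ 459.5 -218.3] [210.2 139.8] 88.1 rgb [124. 119. 107.]
top pad 0.89 [340. 174. 420. 227.] zt 5.0 rect [ 460.6 -222. ] [291.8 202.8] 86.6 rgb [ 86. 109. 127.]
top chiller 0.59 [217. 165. 288. 236.] zt 68.7 rect [474.4 238.9] [240.2 240.2] 87.6 rgb [57. 52. 45.]
top jar 0.75 [450. 161. 478. 180.] zt 92.4 rect [ 557.9 -518.2] [58.4 60.8] 20.0 rgb [133. 118.  96.]
```

View pics/top6.png

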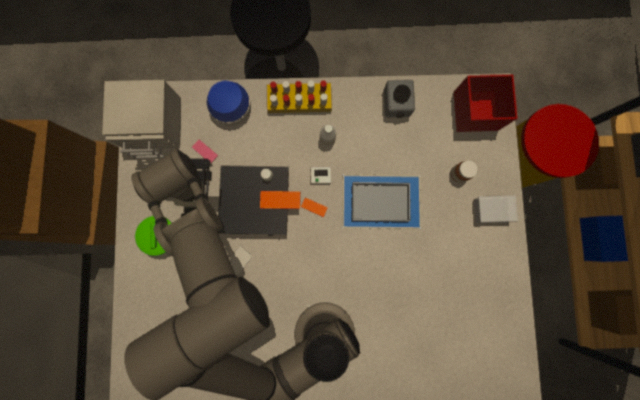

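Tray is fully on the pad (pixel box 351–410, 181–221, inside the pad's blue border). The plate is over the chiller edge at (260–300, 199), about 47 mm out. Now I'll grasp the overhang.

Emit:
{"method": "servo_tool", "body": {"slide": [[-0.3,0,0],[-0.6,0,0],[-0.9,0,0],[-0.9,0,0]], "rot": [[0,0,0],[0,0,0],[0,0,0],[0,0,0]], "claw": [91.8,91.8,91.8,91.8]}}

```text
time: 16.9
tool_pos: [472.0, 179.9, 187.5]
tcp_rot: [3.141, 0.001, 1.522]
contact_force: [0.2, 0.8, 0.7]
grip_width: 91.8
```

```bash
python3 go.py 468 102 63.5 -92
```

```text
slide [-0.3896 -0.0012  0.6201] at [472.  179.9 187.5] F [0.2 0.8 0.7] t 16.9 q6 0.26
rot [ 0.0001  0.0002 -0.0046]
```

Emit:
{"method": "servo_tool", "body": {"slide": [[-0.3,0,0],[-0.39,0,0],[-0.39,0,0.2],[-0.39,0,0.4],[-0.39,0,0.45]], "rot": [[0,0,-0.0046],[0,0,-0.0046],[0,0,-0.0046],[0,0,-0.0046],[0,0,-0.0046]], "claw": [91.8,91.8,91.8,91.8,91.8]}}

```text
time: 17.52
tool_pos: [467.5, 106.5, 95.2]
tcp_rot: [-3.138, -0.0, 1.542]
contact_force: [-0.5, 0.5, -0.1]
grip_width: 91.7
```

```bash
python3 go.py 468 102 63.5 -92; python3 - <<'E'
from h import *
c=cam('wrist'); save('wrist7',c)
h=cv2.cvtColor(c['frame'],cv2.COLOR_RGB2HSV)
p,u,v=pts(c,(h[...,0]<14)&(h[...,1]>180)&(h[...,2]>90))
p=p[(p[:,2]>55)&(p[:,2]<85)]
if len(p)>20:
    r=cv2.minAreaRect(p[:,:2].astype(np.float32)); print(r, np.median(p[:,2]), p.min(0),p.max(0))
E
```

```text
slide [-0.0223  0.0038  0.1584] at [467.5 106.5  95.2] F [-0.5  0.5 -0.1] t 17.52 q6 0.09
rot [-0.0012 -0.      0.0019]
((472.0302734375, 142.2236328125), (139.5437774658203, 61.16651916503906), 87.6067123413086) 69.4220159771227 [440.61001764  72.42723609  63.23419317] [502.98981258 212.82809717  71.84215699]
```

View pics/wrist7.png

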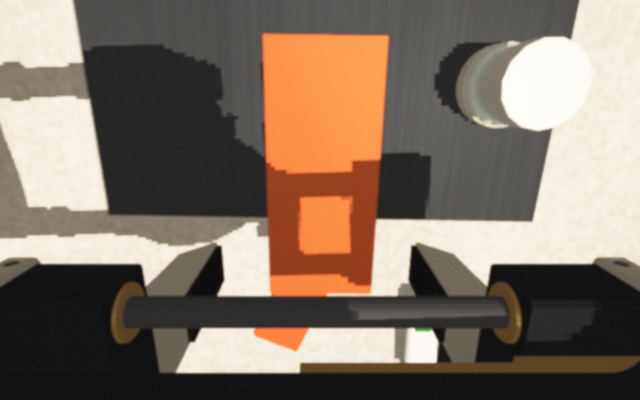

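The wrist view shows the plate end at (320,290), centred between the open fingers. The jar is well clear at (525,85). The wrist fit gives (472,142), which agrees with the top view to within 3 mm.

Emit:
{"method": "servo_tool", "body": {"slide": [[0,-0.009,0.06],[0,-0.009,0.12],[0,-0.009,0.15],[0,-0.009,0.15]], "rot": [[0,0,0],[0,0,0],[0,0,0],[0,0,0]], "claw": [91.8,91.8,91.8,91.8]}}

```text
time: 18.08
tool_pos: [466.8, 106.1, 66.7]
tcp_rot: [-3.141, -0.0, 1.542]
contact_force: [-0.4, -0.1, 0.6]
grip_width: 92.1
```

```bash
python3 go.py 469.5 102 63.5 -92.4
```

```text
slide [-0.0201  0.0141  0.016 ] at [466.8 106.1  66.7] F [-0.4 -0.1  0.6] t 18.07 q6 0.09
rot [-0.0002 -0.      0.0042]
```

Emit:
{"method": "servo_tool", "body": {"slide": [[-0.02,0.015,0],[-0.02,0.015,0.017],[-0.02,0.015,0.017]], "rot": [[0,0,0.004],[0,0,0.004],[0,0,0.004]], "claw": [91.8,91.8,91.8]}}

```text
time: 18.45
tool_pos: [469.7, 101.9, 63.4]
tcp_rot: [-3.141, -0.0, 1.529]
contact_force: [0.4, 0.6, -1.1]
grip_width: 91.7
```

Emit:
{"method": "servo_tool", "body": {"slide": [[0,0,0],[0,0,0],[0,0,0],[0,0,0],[0,0,0]], "rot": [[0,0,0],[0,0,0],[0,0,0],[0,0,0],[0,0,0]], "claw": [50,50,50,50,50]}}

```text
time: 19.08
tool_pos: [469.8, 102.0, 63.6]
tcp_rot: [3.141, -0.0, 1.53]
contact_force: [0.7, 0.9, 0.1]
grip_width: 59.4
```

Emit:
{"method": "servo_tool", "body": {"slide": [[0,0,0],[0,0,-0.03],[0,0,-0.08],[0,0,-0.15],[0,0,-0.25]], "rot": [[0,0,0],[0,0,0],[0,0,0],[0,0,0],[0,0,0]], "claw": [50,50,50,50,50]}}

```text
time: 19.7
tool_pos: [469.6, 102.0, 114.5]
tcp_rot: [-3.141, -0.0, 1.529]
contact_force: [0.4, 0.7, -1.7]
grip_width: 59.3
```

```bash
python3 go.py 457 -259 113 -92.4; python3 - <<'E'
from h import *
c=cam('wrist'); save('wrist8',c)
h=cv2.cvtColor(c['frame'],cv2.COLOR_RGB2HSV)
p,u,v=pts(c,(h[...,0]<14)&(h[...,1]>180)&(h[...,2]>90))
p=p[(p[:,2]>60)]
yb=np.linspace(p[:,1].min(),p[:,1].max(),6)
for a,b in zip(yb,yb[1:]):
    k=(p[:,1]>=a)&(p[:,1]<b); print(a.round(),b.round(),np.median(p[k,0]).round(1),np.median(p[k,2]).round(1))
E
```

```text
slide [-1.806   0.0114  0.0076] at [469.6 102.  114.5] F [ 0.4  0.7 -1.7] t 19.7 q6 0.1
rot [-0.0001 -0.      0.0002]
86.0 111.0 470.2 120.4
111.0 137.0 470.6 120.2
137.0 162.0 463.9 119.9
162.0 187.0 454.8 119.7
187.0 213.0 450.7 119.4
```

The plate is held level: heights run 120.4 to 119.4 mm along its length. Carrying it over.

Emit:
{"method": "servo_tool", "body": {"slide": [[-0.1,0,-0.05],[-0.28,0,-0.05],[-0.48,0,-0.05],[-0.66,0,-0.05],[-0.8,0,-0.05]], "rot": [[0,0,0],[0,0,0],[0,0,0],[0,0,0],[0,0,0]], "claw": [50,50,50,50,50]}}

```text
time: 20.38
tool_pos: [463.2, -59.3, 124.0]
tcp_rot: [3.141, 0.0, 1.529]
contact_force: [-0.1, -0.5, -1.8]
grip_width: 59.8
```

Emit:
{"method": "servo_tool", "body": {"slide": [[-0.2,0.005,0],[-0.45,0.012,0],[-0.7,0.018,0],[-0.88,0.024,0],[-0.98,0.024,0]], "rot": [[0,0,0],[0,0,0],[0,0,0],[0,0,0],[0,0,0]], "claw": [50,50,50,50,50]}}

```text
time: 21.0
tool_pos: [459.8, -255.6, 123.8]
tcp_rot: [3.141, 0.0, 1.528]
contact_force: [0.2, 0.0, -0.9]
grip_width: 59.5
```

Emit:
{"method": "servo_tool", "body": {"slide": [[0,0,0],[0,0,0],[0,0,0]], "rot": [[0,0,0],[0,0,0],[0,0,0]], "claw": [50,50,50]}}

```text
time: 21.38
tool_pos: [460.0, -252.7, 123.6]
tcp_rot: [-3.141, -0.0, 1.531]
contact_force: [0.4, -0.1, -2.0]
grip_width: 59.2
```

```bash
python3 go.py 459 -259 7 -92.2; python3 - <<'E'
from h import *
c=cam('wrist'); save('wrist9',c)
E
```

```text
slide [-0.0321 -0.0038  0.5829] at [ 460.  -252.7  123.6] F [ 0.4 -0.1 -2. ] t 21.38 q6 -0.61
rot [-0.     -0.0001 -0.0004]
```

View pics/wrist9.png

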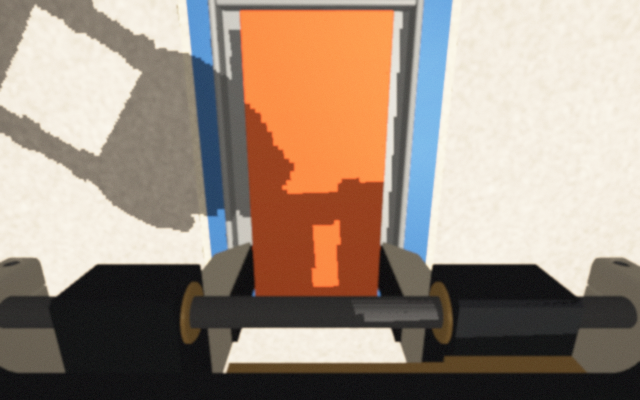

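The plate is lined up over the tray, square with the tray walls (columns 215 to 410) and held straight. Lowering it.

Emit:
{"method": "servo_tool", "body": {"slide": [[-0.03,0,0.1],[-0.03,0,0.22],[-0.03,0,0.34],[-0.03,0,0.43],[-0.03,0,0.48]], "rot": [[0,0,0],[0,0,0],[0,0,0],[0,0,0],[0,0,0]], "claw": [50,50,50,50,50]}}

```text
time: 22.05
tool_pos: [459.6, -259.1, 26.7]
tcp_rot: [-3.141, -0.001, 1.53]
contact_force: [-0.5, -0.7, -0.6]
grip_width: 59.4
```

Emit:
{"method": "servo_tool", "body": {"slide": [[0,0,0.02],[0,0,0.04],[0,0,0.06],[0,0,0.08],[0,0,0.09]], "rot": [[0,0,0],[0,0,0],[0,0,0],[0,0,0],[0,0,0]], "claw": [50,50,50,50,50]}}

```text
time: 22.68
tool_pos: [459.6, -259.9, 9.3]
tcp_rot: [-3.142, -0.0, 1.53]
contact_force: [0.2, 0.7, -1.9]
grip_width: 59.4
```

Emit:
{"method": "servo_tool", "body": {"slide": [[0,0,0.005],[0,0,0.01],[0,0,0.01]], "rot": [[0,0,0],[0,0,0],[0,0,0]], "claw": [50,50,50]}}

```text
time: 23.05
tool_pos: [459.7, -259.9, 7.5]
tcp_rot: [3.142, -0.0, 1.53]
contact_force: [-0.5, 0.0, -1.7]
grip_width: 59.2
```

Emit:
{"method": "servo_tool", "body": {"slide": [[0,0,0.004],[0,0,0.008],[0,0,0.008]], "rot": [[0,0,0],[0,0,0],[0,0,0]], "claw": [50,50,50]}}

```text
time: 23.42
tool_pos: [459.6, -259.9, 5.8]
tcp_rot: [-3.142, -0.0, 1.53]
contact_force: [-0.5, -0.1, -2.3]
grip_width: 59.4
```

Emit:
{"method": "servo_tool", "body": {"slide": [[0,0,0.003],[0,0,0.004],[0,0,0.004]], "rot": [[0,0,0],[0,0,0],[0,0,0]], "claw": [50,50,50]}}

```text
time: 23.8
tool_pos: [459.7, -259.9, 5.3]
tcp_rot: [3.141, 0.0, 1.53]
contact_force: [-1.1, -0.3, 1.9]
grip_width: 59.4
```

Emit:
{"method": "servo_tool", "body": {"slide": [[0,0,0],[0,0,0],[0,0,0],[0,0,0],[0,0,0]], "rot": [[0,0,0],[0,0,0],[0,0,0],[0,0,0],[0,0,0]], "claw": [62,65,68,71,71]}}

```text
time: 24.42
tool_pos: [460.0, -260.1, 5.3]
tcp_rot: [3.141, 0.0, 1.53]
contact_force: [1.6, -0.2, 3.5]
grip_width: 70.9
```

Emit:
{"method": "servo_tool", "body": {"slide": [[0,0,-0.04],[0,0,-0.2],[0,0,-0.45],[0,0,-0.7],[0,0,-0.95]], "rot": [[0,0,0],[0,0,0],[0,0,0],[0,0,0],[0,0,0]], "claw": [71,71,71,71,71]}}

```text
time: 25.05
tool_pos: [458.8, -259.4, 196.8]
tcp_rot: [-3.14, -0.001, 1.529]
contact_force: [1.0, -0.5, -0.3]
grip_width: 71.3
```

Emit:
{"method": "servo_tool", "body": {"slide": [[0.3,0,0],[0.6,0,0],[0.95,0,0],[0.95,0,0]], "rot": [[0,0,0],[0,0,0],[0,0,0],[0,0,0]], "claw": [71,71,71,71]}}

```text
time: 25.55
tool_pos: [466.5, -66.6, 195.3]
tcp_rot: [-3.14, -0.001, 1.534]
contact_force: [0.6, -0.9, -0.3]
grip_width: 71.2
```

Emit:
{"method": "servo_tool", "body": {"slide": [[0.3,0,0],[0.6,0,0],[0.95,0,0],[0.95,0,0]], "rot": [[0,0,0],[0,0,0],[0,0,0],[0,0,0]], "claw": [71,71,71,71]}}

```text
time: 26.05
tool_pos: [474.9, 122.2, 195.0]
tcp_rot: [-3.141, -0.0, 1.534]
contact_force: [1.0, -0.8, -0.6]
grip_width: 71.0
```

```bash
python3 - <<'E'
from look import *
from pl import plate
for n in ['top','side']: look(n,['tray','pad','jar','bottle','timer','tipbox','reagent'],n+'9',1)
for n in ['top','side']:
    c=cam(n);h=cv2.cvtColor(c['frame'],cv2.COLOR_RGB2HSV)
    p,u,v=pts(c,(h[...,0]<14)&(h[...,1]>180)&(h[...,2]>90)); p=p[(p[:,1]<-80)&(p[:,1]>-350)&(p[:,0]<600)]
    A=np.c_[p[:,:2]-p[:,:2].mean(0),np.ones(len(p))]; print(n,cv2.minAreaRect(p[:,:2].astype(np.float32)),'plane',np.linalg.lstsq(A,p[:,2],rcond=None)[0].round(4))
E
```

```text
top tray 0.62 [353. 181. 410. 222.] zt 24.2 rect [ 459.6 -218.1] [209.  140.5] 87.7 rgb [116. 110.  98.]
top pad 0.82 [339. 175. 419. 230.] zt 5.0 rect [ 463.1 -221.4] [294.2 201.2] 87.2 rgb [ 83. 104. 122.]
top bottle 0.61 [351. 181. 412. 223.] zt 24.0 rect [ 459.6 -218.1] [209.  140.5] 87.7 rgb [115. 109.  99.]
top timer 0.68 [312. 170. 329. 184.] zt 23.3 rect [562.8  -2.6] [69.8 57.2] 88.6 rgb [135. 129. 108.]
top tipbox 0.69 [157. 169. 198. 198.] zt 63.1 rect [535.2 511.8] [118.3  81.4] 81.6 rgb [102. 101.  99.]
top reagent 0.98 [448. 160. 478. 180.] zt 92.5 rect [ 556.5 -517.2] [56.9 54.1] 42.7 rgb [126. 111.  90.]
side tray 0.81 [315. 148. 361. 194.] zt 23.7 rect [ 458.3 -214.1] [219.1 136.2] 86.8 rgb [123. 119. 112.]
side pad 0.84 [301. 147. 369. 202.] zt 4.1 rect [ 463.4 -218.7] [297.1 202.1] 88.1 rgb [125. 155. 181.]
side jar 0.7 [286. 226. 302. 249.] zt 110.3 rect [558.2 190.2] [32.7 35.7] 7.9 rgb [170. 163. 145.]
side bottle 0.96 [247. 168. 264. 209.] zt 117.8 rect [701.4 -21.2] [26.5 11.3] 33.3 rgb [164. 153. 133.]
side timer 0.73 [291. 202. 313. 223.] zt 22.1 rect [564.7   2.9] [61.7 75.6] 5.1 rgb [178. 171. 151.]
side tipbox 0.65 [259. 328. 309. 388.] zt 61.4 rect [537.  516.1] [117.7  82.8] 81.8 rgb [152. 155. 163.]
top ((458.5044860839844, -219.84344482421875), (137.315673828125, 56.662410736083984), 88.0763168334961) plane [-4.50000e-03  2.60000e-03  1.01592e+01]
side ((468.7059631347656, -172.3154296875), (62.520660400390625, 44.63139724731445), 88.35690307617188) plane [-2.3800e-02 -6.0000e-04  9.1948e+00]
```

View pics/top9.png

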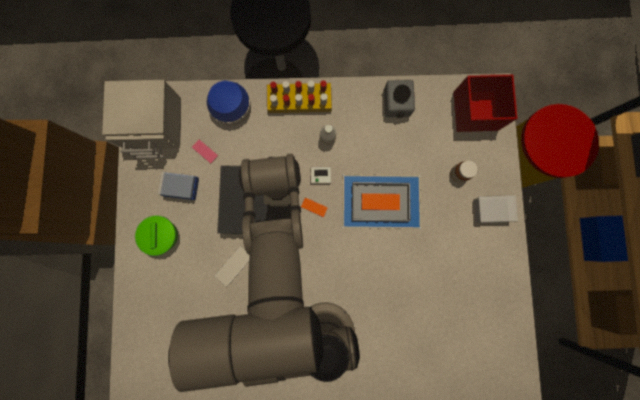

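The plate (pixel 381,202) lies flat in the tray with its top at z ≈ 10 mm. The tray is fully on the pad and the bystanders have not moved. Handing in.

```bash
python3 -c "
from plant import *
print(close_job())"
```

```text
the job is handed in; nothing more can be done
None
```

The job is done and handed in at about 26 s of the 69 s allowed. I pulled the tray onto the pad with both open fingers behind its far wall. I then pushed the orange plate until about 47 mm hung over the chiller's pad-side edge, gripped the overhang across its width and lowered it to the tray floor before letting go.

**Last checks:**
- **Tray:** its centre is at about (460, -218), turned about -2.3°. It is fully on the pad, with at least 20 mm to spare on every side.
- **Plate:** it lies at (458.5, -220) with its top at z ≈ 10 mm. The top view shows it level to under 0.5 mm/100 mm.
- **Bystanders:** the jar, bottle, timer and tip box still measured where they started in the side view. The reagent was found only in the top view, also in place. The robot was clear of everything.

**Checks that disagreed:**
- The side camera saw only part of the plate, and its fit there suggested a slope of about 1.4 mm across the plate's width. I put that down to depth noise and relied on the top view.
- The side view also reads the tray's length about 10 mm too long.
- In the last top picture the network mistook the tray for the bottle and missed the jar, which the arm was blocking. I used the side view for both.

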